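Walk the tube block round to the fence

ROBOT

A 7-joint arm with a two-finger parallel gripper is mounted at the origin on the work surface. World frame = base frame: x ahead of the robot, y to its left, z up, the work surface at z = 0. Lengths are in m, angles in rad, forces in N, time in s.
With the tool pointing down it reaches from about 0.4 to 0.875 m from the base axis. Payload 19.3 kg.
Tool frame: the origin (TCP) lies midway between the tips of the shut fingers; the grasp point (between the pads) lies bot.tcp_to_grasp behind it (bot.tcp_to_grasp is the distance from the TCP to the grasp point, in m); z points along the fingers, y is the line along which they close (so a half turn about z gives the same grasp; the last joint's range is limited). The gripper opens to 85 mm and grips with 20 to 120 N. Pads are 22 mm wide; open, the fingers measure 114 mm over their backs; the gripper's body (76 mm by 85 mm) begins 54 mm behind the grasp point. The pads swing forward as they close: fully open they stand 13 mm farther back than shut.
Start: joints at [1.267, 0.521, -0.036, 1.599, 0.021, 1.021, -0.113], TCP at [0.145, -0.608, 0.231] pointing down, gripper open.
Joint ranges: [-2.91, 2.91], [-0.3, 2.13], [-1.5, 1.42], [0.17, 2.43], [-1.26, 4.41], [0.16, 1.93], [-2.52, 2.52]. Speed limits (rad/s): [1.89, 1.89, 2.39, 2.39, 3.01, 3.01, 3.01].

INTERFACE

Orientations are given as [roll, pitch, yaw] about the fixed x, y, z axes, in that order (R = Rz(yaw) Ry(pitch) Rx(roll)).
In Python, from workcell import observe, imaging, bot gives the robot as it stands.
- The arm moves only by the tool send_rows, never from a script. Its argument "plan" is text: rows parted by semicolons, each of 7 numbers parted by spaces: the shift along the tool's x, y, z in m, then the turn, a rotation vector about the tool's x, y, z in degrees, then the finger opening in m, from 0 to 0.0854. In form: dx dy dz rx ry rz claw; .... A call has 1 to 10 rows; each row is the pose to reach, as a shift and turn from the pose commanded when the call began, along the tool's axes at that moment; what a row does not reach only later rows make up. A row lasts 1/12 s, in which the tool goes at most 41.7 mm and 7.16 degrees, less where a joint would pass 70% of its speed; a pose out of reach is approached as far as the arm can. A call with a gripper value outside its range is refused whole. The fingers move at their own pace and stop on an object; "grip_force" is the grip in N (left out, the last holds). Time passes only in rows, so rows that repeat a pose let the fingers close. It gives the time, the measured TCP pose, the force, the opening and the grip force at its end, in the units of the state.
- observe(): the state, without advancing time (a new reading comes with each control period).
- imaging.grab_frame(name): name is "scene" or "top" or "wrist"; returns a dict with "color" (420x560x3 uint8, red, green, blue), "fx", "fy", "cx", "cy" (pixels), "dist_coeffs" ([k1, k2, p1, p2, k3] as OpenCV has them; the pictures are not rectified), "eye" and "orientation" of the camera in the world; the wrist camera has in their place "tool_from_camera" (4x4, takes a point from camera to tool coordinates, whose origin is the TCP and whose axes are the flange's). Camera axes: x right, y down, z forward; pixel columns grow to the right and rows downward; lengths in m; the calibration is good to about 2 mm. A picture is of the moment at which its call begins: read the wrist's pose just before it. There is no depth.
- bot.job_done(): hands the job in; it is judged then, once.
The state is a dict: "clock": time; "qpos": joint angles; "qd": joint speeds; "joint_efforts": joint torques, N m; "position": TCP position; "tool_rot": TCP orientation; "force": force on the tool from outside, world axes, zero at the start; "moment": the same for the moment, N m; "grip_width": finger opening in m; "finger_force": force on a finger pad.
Only numpy, scipy, OpenCV 4.12 (cv2) and the standard library are available. Lean on these libraries where they do the work, as an engineer would, in place of code of your own. Each camera call takes 0.05 s, during which the arm holds its last target. There are 200 camera calls.

TASK

The aluminium tube block has been left askew on the bench. Push it round with the fingertips, without lifting it, and slide it up until one of its long sides lies flat against the steel fence, with the block wholly within the fence's length. Get it square before it touches the fence, so that no corner strikes the bar, and leave the bottle, the beaker and the brush where they are.

Things in the scene. Friction and masses are not known exactly. Their poses are not given: they have to be found in the camera images.
- block: bare aluminium block standing loose, 90 mm (its x) by 120 mm (its y, the long way) by 34 mm high, 24 wells of 11 mm in its top, 0.7 to 1 kg, friction 0.45 to 0.75; too wide to grip. Origin: centre of its underside. Its long sides are its faces at x = -45 and +45 mm; either may go to the fence. It starts 13 to 17 cm before the fence, turned 43 to 90 degrees out of square, to either hand
- fence: low steel bar fixed to the bench, 170 mm long (its y), 30 mm high. Origin: on the bench at the middle of the foot of its flat front face, which is the plane x = 0 and looks to its -x, where the robot and the block are; bar and flange reach 42 mm behind that face. With the block flat against it, the block's origin is at x = -45 mm in this frame
- reagent_bottle: small amber glass bottle with a cap, 50 mm across, 85 mm high, loose, on one side of the work. Origin: centre of its underside
- beaker: small white plastic beaker, 60 mm across the rim, 70 mm high, loose, on the other side of the work. Origin: centre of its underside
- brush: bench brush lying behind the fence, roughly along it, loose. Origin: on its underside

How it is judged:
By the outcome, as a careful person would: the job done as asked, in the order asked, and still so for the second after the job is handed in, with the robot touching nothing.
It also fails if it takes over 64 s, if anything falls off the work surface, if the arm or the gripper's body presses on something with over 40 N, if the wrist force passes 120 N, or if a joint passes its speed limit or range.

## Working session

There is one attempt and no reset: what is moved stays moved. The work goes in short steps, Python scripts to look and compute and a tool call to move; the robot and the scene stay as the last step left them, time stands still between calls to the robot, and variables do not carry over. Pictures are saved under pics/ and viewed, at most 10 in all, crops included, and the job is handed in when it is done.

Besides the shell and the picture viewer there is one more tool, called after "Emit:" by a JSON object that holds its "fn" and its "kwargs". send_rows: Moves the arm, as the interface text tells. Its arguments: {"type":"object","properties":{"plan":{"type":"string"},"grip_force":{"type":"number"}},"required":["plan"]}

```bash
mkdir -p pics; ls
cat > h.py <<'E'
import numpy as np, cv2
from workcell import observe, imaging, bot
from scipy.spatial.transform import Rotation as R
def cam(f):
    o=f["orientation"]; o=np.array(o)
    M=o if o.shape==(3,3) else R.from_euler('xyz',o).as_matrix()
    K=np.array([[f["fx"],0,f["cx"]],[0,f["fy"],f["cy"]],[0,0,1.]])
    return K,np.array(f["dist_coeffs"],float),M,np.array(f["eye"])
def topts(f,px,z):
    K,d,M,e=cam(f)
    u=cv2.undistortPoints(np.array(px,float).reshape(-1,1,2),K,d).reshape(-1,2)
    r=np.c_[u,np.ones(len(u))]@M.T
    return e+r*((z-e[2])/r[:,2])[:,None]
def save(f,n): cv2.imwrite(f"pics/{n}.png",f["color"][:,:,::-1])
E
python3 - <<'E'
from h import *
s=observe();print({k:np.round(v,3) for k,v in s.items()})
for n in("top","scene"):
    f=imaging.grab_frame(n);save(f,n+"1");print({k:v for k,v in f.items() if k!="color"})
E
```

```text
pics
{'clock': np.float64(0.0), 'qpos': array([ 1.267,  0.522, -0.036,  1.6  ,  0.021,  1.021, -0.113]), 'qd': array([-0.001,  0.001, -0.001, -0.001, -0.001,  0.   ,  0.001]), 'joint_efforts': array([-2.0000e-03, -9.2713e+01,  1.9790e+00, -3.6994e+01,  1.8000e-02,
        8.0000e-03, -0.0000e+00]), 'position': array([ 0.145, -0.608,  0.231]), 'tool_rot': array([-3.14 ,  0.   ,  0.234]), 'force': array([-0.777,  0.359, -0.536]), 'moment': array([ 0.019, -0.03 ,  0.03 ]), 'finger_force': np.float64(0.0), 'grip_width': np.float64(0.086)}
{'fx': 524.4842135200884, 'fy': 524.4842135200884, 'cx': 278.0530560339664, 'cy': 212.59555896526024, 'dist_coeffs': array([-0.14691044,  0.        ,  0.        ,  0.        ,  0.        ]), 'eye': array([0.55365677, 0.02015472, 1.03017388]), 'orientation': array([-3.02529753,  0.02760827, -1.55842856])}
{'fx': 396.85835109658336, 'fy': 396.85835109658336, 'cx': 275.43958972385167, 'cy': 208.731169509818, 'dist_coeffs': array([-0.03938403,  0.        ,  0.        ,  0.        ,  0.        ]), 'eye': array([0.91975792, 0.5095282 , 0.57382897]), 'orientation': array([-2.33390912, -0.01421686,  2.62518104])}
```

View pics/top1.png

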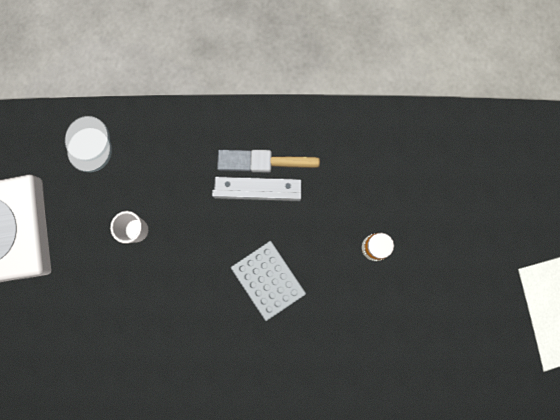

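View pics/scene1.png

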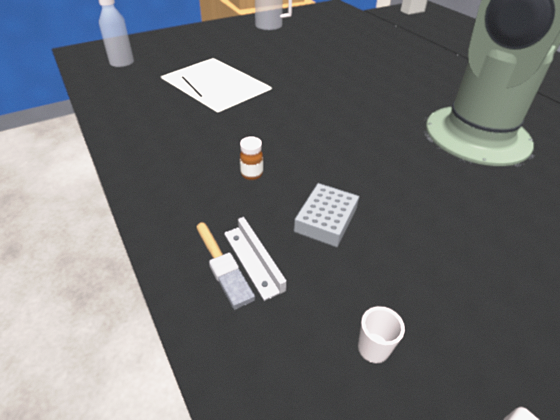

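The top view shows the block at about (268,281) with its long axis pointing down-right. The fence front edge runs (212,198)-(301,201), the beaker is at (128,228), the bottle at (378,247) and the brush behind the fence. The scene view agrees.

```bash
cat >> h.py <<'E'
def block(f,box=(200,203,330,400)):
    "pose of block top from top camera: centre xy, long-axis angle deg (0..180 from +x)"
    g=cv2.cvtColor(f["color"],cv2.COLOR_RGB2GRAY); m=np.zeros_like(g); x0,y0,x1,y1=box
    m[y0:y1,x0:x1]=(g[y0:y1,x0:x1]>100)*255
    m=cv2.morphologyEx(m,cv2.MORPH_CLOSE,np.ones((5,5)))
    c=max(cv2.findContours(m,0,cv2.CHAIN_APPROX_NONE)[0],key=cv2.contourArea)
    P=topts(f,c[:,0,:],0.034)[:,:2]
    (cx,cy),(w,h),a=cv2.minAreaRect((P*1000).astype(np.float32))
    if w<h: a+=90
    return np.array([cx,cy])/1000,a%180,(w,h),cv2.boxPoints(((cx,cy),(w,h),a if w>=h else a-90))
E
python3 - <<'E'
from h import *
f=imaging.grab_frame("top")
print(block(f))
g=cv2.cvtColor(f["color"],cv2.COLOR_RGB2GRAY)
print(g[170:208,255]); 
print("fence top",topts(f,[(212,195),(301,198)],.03),"foot",topts(f,[(213,199),(301,201)],0.0))
print("bottle",topts(f,[(381,245)],.085),"beaker",topts(f,[(125,226)],.07))
c=imaging.grab_frame("top")["color"][160:215,200:320]
cv2.imwrite("pics/fz.png",cv2.resize(c[:,:,::-1],None,fx=6,fy=6,interpolation=cv2.INTER_CUBIC))
E
```

```text
(array([0.54056165, 0.06712109]), 34.4038200378418, (122.51831817626953, 93.04114532470703), array([[463.73303  ,  70.89131  ],
       [516.30334  ,  -5.8746796],
       [617.39026  ,  63.350876 ],
       [564.81995  , 140.11687  ]], dtype=float32))
[167 133  75  56  57  52  50  75 188 221 224 225 221 221 221 220 219 220
 218 221 221 216 221 221 222 223 224 164 128 101  61  57  60  59  55  58
  56  58]
fence top [[0.70338497 0.17782565 0.03      ]
 [0.69888787 0.00537219 0.03      ]] foot [[0.69981956 0.18031433 0.        ]
 [0.697238   0.00488689 0.        ]]
bottle [[ 0.60664714 -0.13884168  0.085     ]] beaker [[0.63756422 0.33524142 0.07      ]]
```

View pics/fz.png

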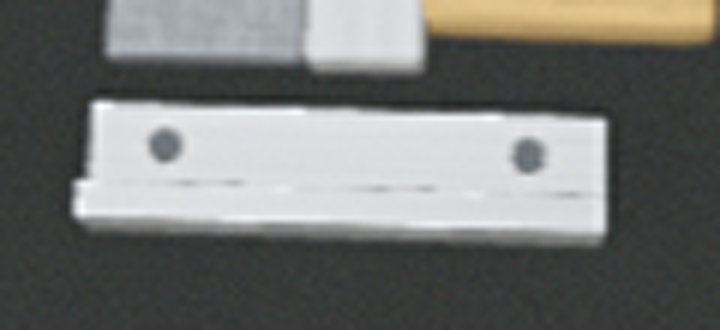

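Fence crop: its top front edge runs from about (212.5,196) to (301,199) and the foot is just below it. The block long axis is at about 34°, so it needs +54°.

Plan: push its near-right short end off-centre with shut fingers to turn it, then do a two-finger square push on the long side.

Emit:
{"fn": "send_rows", "kwargs": {"plan": "0.476 -0.51 0 0 0 -21 0;0.476 -0.51 0 0 0 -21 0;0.476 -0.51 0 0 0 -21 0;0.476 -0.51 0 0 0 -21 0;0.476 -0.51 0 0 0 -21 0;0.476 -0.51 0 0 0 -21 0;0.476 -0.51 0 0 0 -21 0;0.476 -0.51 0 0 0 -21 0;0.476 -0.51 0 0 0 -21 0;0.476 -0.51 0 0 0 -21 0"}}

```text
clock: 1.03
position: [0.3513, -0.244, 0.2315]
tool_rot: [3.141, -0.0, 0.6]
force: [1.1, -0.7, -0.5]
grip_width: -0.0
finger_force: 0.0
```

```bash
cat >> h.py <<'E'
def rel(goal,yaw_deg):
    "tool-axis shift and rz to reach world goal / yaw from the measured pose"
    s=observe(); M=R.from_euler('xyz',s["tool_rot"])
    d=M.inv().apply(np.array(goal)-s["position"])
    r=(M.inv()*R.from_euler('xyz',[np.pi,0,np.radians(yaw_deg)])).as_rotvec(degrees=True)
    return np.round(d,4),np.round(r,2)
def st():
    s=observe(); print(round(s["clock"],2),np.round(s["position"],4),np.round(np.degrees(s["tool_rot"]),2),np.round(s["force"],1),round(s["grip_width"],3),np.round(s["qpos"],2))
E
python3 - <<'E'
from h import *
st(); print(rel([.49,-.002,.06],34.4), bot.tcp_to_grasp)
f=imaging.grab_frame("top"); g=cv2.cvtColor(f["color"],cv2.COLOR_RGB2GRAY).astype(float)
# lower fence edge (foot) by column gradient: white top->front face->bench
E=[]
for c in range(220,297,4):
    col=g[190:206,c]; k=np.where(col>90)[0].max(); a,b=col[k],col[k+1] if k<15 else col[k]
    E.append((c,190+k+(a-90)/(a-b+1e-6)))
P=topts(f,E,0.)[:,:2]; p=np.polyfit(P[:,1],P[:,0],1); print("foot x=",p,"x at .092",np.polyval(p,.092),"resid",np.std(P[:,0]-np.polyval(p,P[:,1])),P[[0,-1]])
print("ang",90-np.degrees(np.arctan(p[0])))
E
```

```text
1.03 [ 0.3513 -0.244   0.2315] [179.97  -0.    34.38] [ 1.1 -0.7 -0.5] -0.0 [ 0.73  0.22 -0.31  2.08  0.09  0.86 -0.6 ]
(array([ 0.2512, -0.1215,  0.1714]), array([ 0.03, -0.  , -0.02])) 0.0187
foot x= [0.02315495 0.69778907] x at .092 0.6999193295164782 resid 0.00018790789114261363 [[0.70177177 0.16628839]
 [0.69815157 0.01480141]]
ang 88.67355630532244
```

Emit:
{"fn": "send_rows", "kwargs": {"plan": "0.251 -0.1215 0.05 0 0 0 0;0.251 -0.1215 0.05 0 0 0 0;0.251 -0.1215 0.05 0 0 0 0;0.251 -0.1215 0.05 0 0 0 0;0.251 -0.1215 0.05 0 0 0 0;0.251 -0.1215 0.05 0 0 0 0;0.251 -0.1215 0.05 0 0 0 0;0.251 -0.1215 0.14 0 0 0 0;0.251 -0.1215 0.17 0 0 0 0;0.251 -0.1215 0.171 0 0 0 0"}}

```text
clock: 1.92
position: [0.4891, -0.0033, 0.0585]
tool_rot: [-3.141, -0.001, 0.601]
force: [0.9, -0.7, -0.4]
grip_width: -0.0001
finger_force: 0.0
```

Run:
```python
from h import *
st(); print(rel([.49,-.002,.013],34.4))
f=imaging.grab_frame("scene"); save(f,"s2")
```

```text
1.92 [ 0.4891 -0.0033  0.0585] [-1.7999e+02 -3.0000e-02  3.4460e+01] [ 0.9 -0.7 -0.4] -0.0 [ 0.12  0.6  -0.32  2.07  0.36  0.52 -1.42]
(array([ 0.0014, -0.0005,  0.0455]), array([-0.01, -0.03,  0.06]))
```

View pics/s2.png

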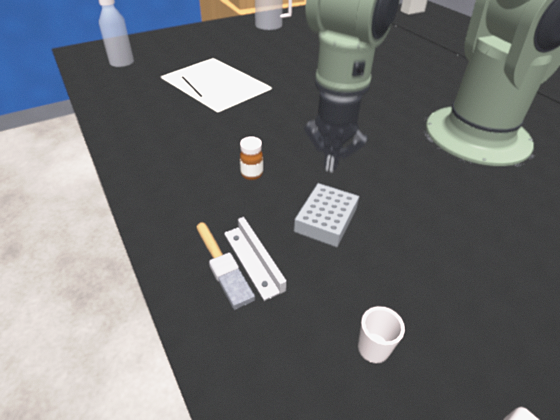

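Emit:
{"fn": "send_rows", "kwargs": {"plan": "0.001 -0.0005 0.02 0 0 0 0;0.001 -0.0005 0.04 0 0 0 0;0.001 -0.0005 0.0455 0 0 0 0;0.001 -0.0005 0.0455 0 0 0 0;0.004 -0.0005 0.0455 0 0 0 0;0.007 -0.0005 0.0455 0 0 0 0;0.009 -0.0005 0.0455 0 0 0 0;0.0105 -0.0005 0.0455 0 0 0 0;0.0105 -0.0005 0.0455 0 0 0 0"}}

```text
clock: 2.72
position: [0.4983, 0.0028, 0.0154]
tool_rot: [3.141, -0.001, 0.6]
force: [-0.0, 0.3, 0.2]
grip_width: 0.0003
finger_force: 0.0
```

Emit:
{"fn": "send_rows", "kwargs": {"plan": "0.0037 0.003 0 0 0 -2.5 0;0.0075 0.0059 0 0 0 -5 0;0.0114 0.0086 0 0 0 -7.5 0;0.0155 0.0111 0 0 0 -10 0;0.0196 0.0134 0 0 0 -12.5 0;0.0239 0.0155 0 0 0 -15 0;0.0282 0.0175 0 0 0 -17.5 0;0.0327 0.0193 0 0 0 -20 0;0.0327 0.0193 0 0 0 -20 0"}}

```text
clock: 3.47
position: [0.5359, 0.0045, 0.015]
tool_rot: [3.141, 0.0, 0.951]
force: [-0.2, -2.6, 0.4]
grip_width: 0.0002
finger_force: 0.7
```

Run:
```python
from h import *
st()
f=imaging.grab_frame("top"); save(f,"t3"); print(block(f))
```

```text
3.47 [0.5359 0.0045 0.015 ] [1.7998e+02 3.0000e-02 5.4480e+01] [-0.2 -2.6  0.4] 0.0 [ 0.15  0.74 -0.37  1.96  0.49  0.54 -1.18]
(array([0.47679236, 0.05216212]), 0.4171944558620453, (315.56304931640625, 203.0322265625), array([[318.27585 , 152.52667 ],
       [319.75418 , -50.500164],
       [635.30884 , -48.20243 ],
       [633.83057 , 154.8244  ]], dtype=float32))
```

View pics/t3.png

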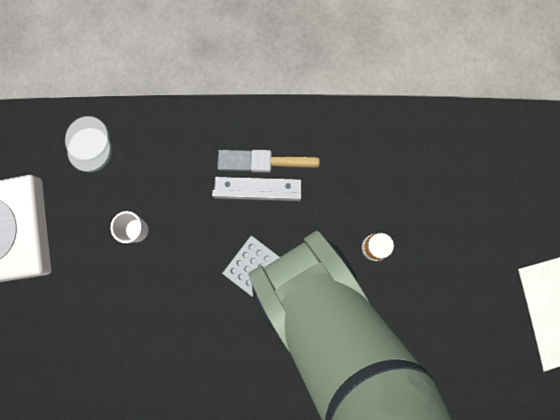

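The arm hides the block's right part. The visible far end has corners at (251,236), (223,272) and about (250,295), so the block has turned about 17° as intended. I'll compute the pose from the visible edges.

```bash
cat >> h.py <<'E'
def corners(f,c1,c2):
    "far-end corners c1 (front, toward fence) c2 (robot side) pixels, block pose from them"
    g=cv2.cvtColor(f["color"],cv2.COLOR_RGB2GRAY)
    q=cv2.cornerSubPix(g,np.array([c1,c2],np.float32).reshape(-1,1,2),(4,4),(-1,-1),(3,20,.01)).reshape(-1,2)
    P=topts(f,q,.034)[:,:2]; e=P[1]-P[0]; L=np.linalg.norm(e)
    e/=L; u=np.array([-e[1],e[0]]); u=u if u[1]>0 else -u
    cen=P.mean(0)-.06*u
    print("end len",round(L,4),"centre",np.round(cen,4),"ang",round(np.degrees(np.arctan2(u[1],u[0])),2),q.tolist()); return cen,u
E
python3 - <<'E'
from h import *
f=imaging.grab_frame("top"); cen,u=corners(f,(251,236),(223,272))
s=observe(); n=np.array([-u[1],u[0]]); d=s["position"][:2]-cen; print("tcp in block (along u,left)",d@u,d@n)
E
```

```text
end len 0.091 centre [0.5537 0.0798] ang 53.15 [[250.8074188232422, 235.0428466796875], [221.51327514648438, 272.9342041015625]]
tcp in block (along u,left) -0.07097182134703664 -0.030348960847084203
```

Emit:
{"fn": "send_rows", "kwargs": {"plan": "0.0037 0.003 0 0 0 -2.5 0;0.0075 0.0059 0 0 0 -5 0;0.0114 0.0086 0 0 0 -7.5 0;0.0155 0.0111 0 0 0 -10 0;0.0196 0.0134 0 0 0 -12.5 0;0.0239 0.0155 0 0 0 -15 0;0.0282 0.0175 0 0 0 -17.5 0;0.0327 0.0193 0 0 0 -20 0;0.0363 0.0206 0 0 0 -22 0;0.0399 0.0217 0 0 0 -24 0"}}

```text
clock: 4.4
position: [0.5762, 0.0243, 0.0148]
tool_rot: [-3.141, 0.001, 1.368]
force: [-0.6, -4.5, 2.2]
grip_width: -0.0
finger_force: 2.5
```

Run:
```python
from h import *
st(); f=imaging.grab_frame("top"); save(f,"t4")
g=cv2.cvtColor(f["color"],cv2.COLOR_RGB2GRAY); m=((g>100)*255).astype(np.uint8); m[:203]=0; m[:,:165]=0; m[:,240:]=0; m[330:]=0
m=cv2.morphologyEx(m,cv2.MORPH_CLOSE,np.ones((5,5)))
c=max(cv2.findContours(m,0,2)[0],key=cv2.contourArea)
print(cv2.approxPolyDP(c,3,True)[:,0].tolist())
```

```text
4.4 [0.5762 0.0243 0.0148] [-1.7998e+02  6.0000e-02  7.8390e+01] [-0.6 -4.5  2.2] -0.0 [ 0.19  0.8  -0.49  1.84  0.59  0.65 -0.85]
[[226, 238], [214, 283], [239, 290], [239, 241]]
```

Run:
```python
from h import *
f=imaging.grab_frame("top"); cen,u=corners(f,(226,238),(214,283))
s=observe(); n=np.array([-u[1],u[0]]); d=s["position"][:2]-cen; print("tcp in block (along u,left)",d@u,d@n)
# waypoints: withdraw, rise, go behind long face (tool x at fence normal yaw -1.3)
print(rel([.5762,.0243-.04,.09],78.4)); 
nf=np.array([np.cos(np.radians(-1.3)),np.sin(np.radians(-1.3))])
g=cen-nf*(.045+.011+.03); print("goal",g, rel([*g,.09],-1.3))
```

```text
end len 0.0908 centre [0.5635 0.101 ] ang 77.12 [[225.3131866455078, 237.38397216796875], [213.739013671875, 283.7548828125]]
tcp in block (along u,left) -0.07124675186012129 -0.029680661316862002
(array([-0.0398,  0.0079, -0.0752]), array([ 0.01, -0.  , -0.03]))
goal [0.47750031 0.10292291] (array([ 0.0565, -0.1127, -0.0752]), array([ 1.000e-02, -1.000e-02,  7.967e+01]))
```

Emit:
{"fn": "send_rows", "kwargs": {"plan": "-0.012 0 0 0 0 0 0;-0.03 0 0 0 0 0 0;-0.03 0 -0.04 0 0 0 0;-0.03 0 -0.08 0 0 0 0;0.056 -0.113 -0.09 0 0 80 0.07;0.056 -0.113 -0.09 0 0 80 0.07;0.056 -0.113 -0.09 0 0 80 0.07;0.056 -0.113 -0.09 0 0 80 0.07;0.056 -0.113 -0.09 0 0 80 0.07;0.056 -0.113 -0.09 0 0 80 0.07"}}

```text
clock: 5.33
position: [0.4761, 0.1029, 0.1053]
tool_rot: [3.141, -0.001, 0.617]
force: [-0.6, 0.3, -0.2]
grip_width: 0.07
finger_force: 0.0
```

Run:
```python
from h import *
st(); print(rel([.4775,.101,.10],-1.3),rel([.4775,.101,.008],-1.3))
```

```text
5.33 [0.4761 0.1029 0.1053] [ 1.7999e+02 -4.0000e-02  3.5360e+01] [-0.6  0.3 -0.2] 0.07 [-0.03  0.52 -0.4   2.05  0.33  0.63 -1.6 ]
(array([0.    , 0.0023, 0.0053]), array([-0.  , -0.04, 36.66])) (array([-0.    ,  0.0023,  0.0973]), array([-0.  , -0.04, 36.66]))
```

Emit:
{"fn": "send_rows", "kwargs": {"plan": "0 0.002 0 0 0 7 0.07;0 0.002 0 0 0 14 0.07;0 0.002 0 0 0 21 0.07;0 0.002 0.01 0 0 28 0.07;0 0.002 0.03 0 0 35 0.07;0 0.002 0.05 0 0 36.7 0.07;0 0.002 0.08 0 0 36.7 0.07;0 0.002 0.097 0 0 36.7 0.07;0 0.002 0.097 0 0 36.7 0.07;0 0.002 0.097 0 0 36.7 0.07"}}

```text
clock: 6.17
position: [0.4775, 0.1004, 0.0077]
tool_rot: [3.141, 0.001, -0.018]
force: [1.4, 0.0, 0.7]
grip_width: 0.0699
finger_force: 0.0
```

Run:
```python
from h import *
st(); print(rel([.4775,.101,.008],-1.3))
f=imaging.grab_frame("wrist"); save(f,"w5")
f=imaging.grab_frame("top"); save(f,"t5")
a=cv2.imread("pics/t5.png")[180:340,150:400]; b=cv2.imread("pics/w5.png")
cv2.imwrite("pics/c5.png",np.vstack([cv2.resize(a,(500,320)),cv2.resize(b,(373,280))[:, :373].copy() if 0 else cv2.copyMakeBorder(cv2.resize(b,(373,280)),0,0,0,127,0)]))
```

```text
6.17 [0.4775 0.1004 0.0077] [ 1.7997e+02  8.0000e-02 -1.0600e+00] [1.4 0.  0.7] 0.07 [-0.21  0.69 -0.16  2.09  0.27  0.39 -2.17]
(array([-0.    , -0.0006, -0.0003]), array([0.03, 0.08, 0.24]))
```

View pics/c5.png

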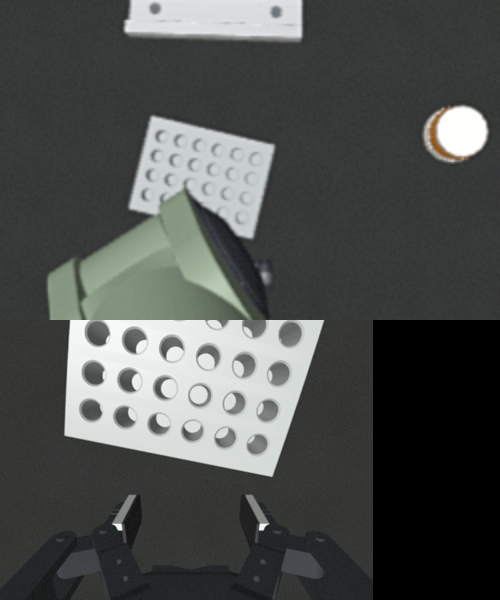

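The top crop shows the block at about 12° from square, 50 mm clear of the fence. The wrist view shows both fingers behind its long face, with the right corner nearer. Next is the two-finger push forward to square it.

Emit:
{"fn": "send_rows", "kwargs": {"plan": "0.008 0 0 0 0 0.2 0.07;0.016 0 0 0 0 0.2 0.07;0.022 0 0 0 0 0.2 0.07;0.028 0 0 0 0 0.2 0.07;0.035 0 0 0 0 0.2 0.07;0.042 0 0 0 0 0.2 0.07;0.049 0 0 0 0 0.2 0.07;0.056 0 0 0 0 0.2 0.07;0.063 0 0 0 0 0.2 0.07;0.07 0 0 0 0 0.2 0.07"}}

```text
clock: 7.1
position: [0.5481, 0.0994, 0.0079]
tool_rot: [3.141, 0.001, -0.021]
force: [-7.1, 0.6, 3.4]
grip_width: 0.0699
finger_force: 3.1
```

```bash
cat >> h.py <<'E'
def front(f,r0=203,r1=290):
    "front long edge of block: fit of first bright row per column, + angle vs y axis"
    g=cv2.cvtColor(f["color"],cv2.COLOR_RGB2GRAY).astype(float); E=[]
    for c in range(190,300):
        col=g[r0:r1,c]; k=np.argmax(col>120)
        if k>0 and f["color"][r0+k+2,c].ptp()<12 if hasattr(np.ndarray,'ptp') else k>0 and np.ptp(f["color"][r0+k+2,c].astype(int))<14:
            E.append((c,r0+k-(col[k]-120)/(col[k]-col[k-1])))
    E=np.array(E); P=topts(f,E,.034)[:,:2]
    m=np.median(P[:,0]); 
    for _ in range(4):
        p=np.polyfit(P[:,1],P[:,0],1); r=abs(P[:,0]-np.polyval(p,P[:,1])); P=P[r<max(.0012,1.5*np.median(r))]
    print("front edge ang",90-np.degrees(np.arctan(p[0])),"x@mid",np.polyval(p,P[:,1].mean()),"y range",P[:,1].min(),P[:,1].max(),"gap to fence mm",1000*(.69779+.023155*P[:,1].mean()-np.polyval(p,P[:,1].mean())),len(P))
E
python3 - <<'E'
from h import *
st(); f=imaging.grab_frame("top"); save(f,"t6"); front(f)
f=imaging.grab_frame("wrist"); save(f,"w6")
a=cv2.imread("pics/t6.png")[180:340,150:400]; b=cv2.imread("pics/w6.png")
cv2.imwrite("pics/c6.png",np.vstack([cv2.resize(a,(500,320)),cv2.copyMakeBorder(cv2.resize(b,(373,280)),0,0,0,127,0)]))
E
```

```text
7.1 [0.5481 0.0994 0.0079] [ 1.7998e+02  9.0000e-02 -1.2000e+00] [-7.1  0.6  3.4] 0.07 [-0.16  0.75 -0.18  1.91  0.25  0.51 -2.1 ]Traceback (most recent call last):
  File "<stdin>", line 2, in <module>
  File "h.py", line 46, in front
    if k>0 and f["color"][r0+k+2,c].ptp()<12 if hasattr(np.ndarray,'ptp') else k>0 and np.ptp(f["color"][r0+k+2,c].astype(int))<14:
               ^^^^^^^^^^^^^^^^^^^^^^^^
AttributeError: `ptp` was removed from the ndarray class in NumPy 2.0. Use np.ptp(arr, ...) instead.
```

```bash
sed -i 's/^        if k>0 and.*/        if k>0 and np.ptp(f["color"][r0+k+2,c].astype(int))<14:/' h.py
python3 - <<'E'
from h import *
f=imaging.grab_frame("top"); save(f,"t6"); front(f)
f=imaging.grab_frame("wrist"); save(f,"w6")
a=cv2.imread("pics/t6.png")[180:340,150:400]; b=cv2.imread("pics/w6.png")
cv2.imwrite("pics/c6.png",np.vstack([cv2.resize(a,(500,320)),cv2.copyMakeBorder(cv2.resize(b,(373,280)),0,0,0,127,0)]))
E
```

```text
front edge ang 88.89090912387522 x@mid 0.6512789647750629 y range 0.04704889473228613 0.1661140847337675 gap to fence mm 48.96023725876242 55
```

View pics/c6.png

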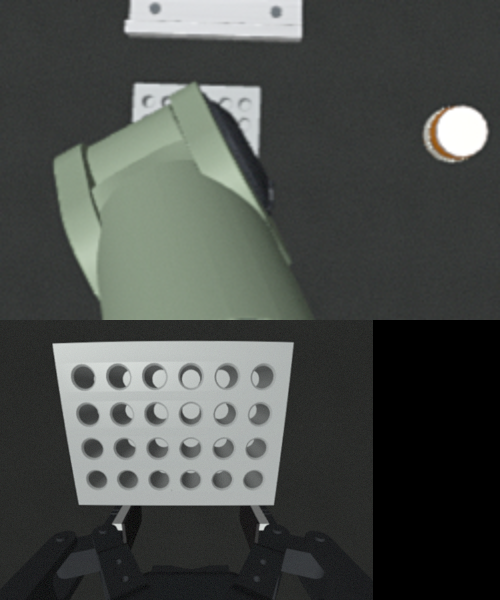

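The block is square (88.9° against the fence's 88.7°), spans y 0.047 to 0.166 inside the fence's length, and has a gap of about 48 mm. I'll push on.

Emit:
{"fn": "send_rows", "kwargs": {"plan": "0.004 0 0 0 0 0.1 0.07;0.008 0 0 0 0 0.1 0.07;0.0125 0 0 0 0 0.1 0.07;0.017 0 0 0 0 0.1 0.07;0.0215 0 0 0 0 0.1 0.07;0.026 0 0 0 0 0.1 0.07;0.0305 0 0 0 0 0.1 0.07;0.034 0 0 0 0 0.1 0.07;0.037 0 0 0 0 0.1 0.07;0.038 0 0 0 0 0.1 0.07"}}

```text
clock: 8.08
position: [0.5857, 0.0989, 0.0078]
tool_rot: [3.141, 0.001, -0.022]
force: [-8.3, 0.7, 6.1]
grip_width: 0.0703
finger_force: 4.0
```

Run:
```python
from h import *
st(); f=imaging.grab_frame("top"); save(f,"t7"); front(f)
```

```text
8.08 [0.5857 0.0989 0.0078] [ 1.7999e+02  8.0000e-02 -1.2900e+00] [-8.3  0.7  6.1] 0.07 [-0.14  0.79 -0.19  1.81  0.25  0.57 -2.07]
front edge ang 88.43024597049377 x@mid 0.6863097401042477 y range 0.0474860880803524 0.08204198305864419 gap to fence mm 12.979811048580148 19
```

Emit:
{"fn": "send_rows", "kwargs": {"plan": "0.0015 0 0 0 0 0 0.07;0.003 0 0 0 0 0 0.07;0.0045 0 0 0 0 0 0.07;0.006 0 0 0 0 0 0.07;0.007 0 0 0 0 0 0.07;0.008 0 0 0 0 0 0.07;0.0085 0 0 0 0 0 0.07"}}

```text
clock: 8.72
position: [0.5938, 0.0987, 0.0078]
tool_rot: [3.141, 0.002, -0.022]
force: [-7.3, -1.0, 5.0]
grip_width: 0.0704
finger_force: 3.7
```

Run:
```python
from h import *
st(); f=imaging.grab_frame("top"); save(f,"t8"); front(f,201)
a=cv2.imread("pics/t8.png")[170:250,190:320]
cv2.imwrite("pics/c8.png",cv2.resize(a,None,fx=6,fy=6,interpolation=cv2.INTER_CUBIC))
```

```text
8.72 [0.5938 0.0987 0.0078] [ 1.7998e+02  1.0000e-01 -1.2800e+00] [-7.3 -1.   5. ] 0.07 [-0.13  0.79 -0.19  1.78  0.25  0.59 -2.07]
front edge ang 6.694013407623615 x@mid 0.5965640526896185 y range 0.035008488973259255 0.035008488973259255 gap to fence mm 102.0365688725573 1h.py:51: RankWarning: Polyfit may be poorly conditioned
  p=np.polyfit(P[:,1],P[:,0],1); r=abs(P[:,0]-np.polyval(p,P[:,1])); P=P[r<max(.0012,1.5*np.median(r))]
h.py:51: RankWarning: Polyfit may be poorly conditioned
  p=np.polyfit(P[:,1],P[:,0],1); r=abs(P[:,0]-np.polyval(p,P[:,1])); P=P[r<max(.0012,1.5*np.median(r))]
h.py:51: RankWarning: Polyfit may be poorly conditioned
  p=np.polyfit(P[:,1],P[:,0],1); r=abs(P[:,0]-np.polyval(p,P[:,1])); P=P[r<max(.0012,1.5*np.median(r))]
h.py:51: RankWarning: Polyfit may be poorly conditioned
  p=np.polyfit(P[:,1],P[:,0],1); r=abs(P[:,0]-np.polyval(p,P[:,1])); P=P[r<max(.0012,1.5*np.median(r))]
```

View pics/c8.png

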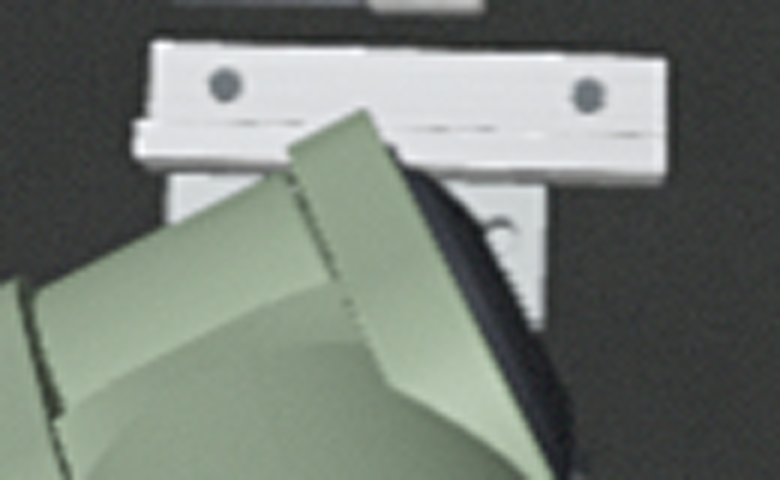

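The block is almost at the fence, parallel and within its length (crop 170-545 against 135-665). Next is a slow advance while I watch the force.

Emit:
{"fn": "send_rows", "kwargs": {"plan": "0.0006 0 0 0 0 0 0.07;0.0012 0 0 0 0 0 0.07;0.0018 0 0 0 0 0 0.07;0.0024 0 0 0 0 0 0.07;0.0024 0 0 0 0 0 0.07"}}

```text
clock: 9.18
position: [0.5962, 0.0987, 0.0078]
tool_rot: [3.141, 0.002, -0.022]
force: [-6.5, 1.1, 4.2]
grip_width: 0.0697
finger_force: 3.2
```

Emit:
{"fn": "send_rows", "kwargs": {"plan": "0.0005 0 0 0 0 0 0.07;0.001 0 0 0 0 0 0.07;0.0015 0 0 0 0 0 0.07;0.0015 0 0 0 0 0 0.07"}}

```text
clock: 9.52
position: [0.5977, 0.0986, 0.0078]
tool_rot: [3.141, 0.002, -0.022]
force: [-6.3, 0.3, 4.0]
grip_width: 0.0697
finger_force: 3.2
```

Emit:
{"fn": "send_rows", "kwargs": {"plan": "0.0004 0 0 0 0 0 0.07;0.0008 0 0 0 0 0 0.07;0.0012 0 0 0 0 0 0.07;0.0012 0 0 0 0 0 0.07"}}

```text
clock: 9.85
position: [0.5989, 0.0986, 0.0078]
tool_rot: [3.141, 0.002, -0.022]
force: [-5.6, 0.0, 4.4]
grip_width: 0.07
finger_force: 3.3
```

Emit:
{"fn": "send_rows", "kwargs": {"plan": "0.0004 0 0 0 0 0 0.07;0.0008 0 0 0 0 0 0.07;0.0012 0 0 0 0 0 0.07;0.0012 0 0 0 0 0 0.07"}}

```text
clock: 10.18
position: [0.5994, 0.0986, 0.0077]
tool_rot: [3.141, 0.003, -0.022]
force: [-11.9, 0.6, 8.8]
grip_width: 0.0701
finger_force: 5.9
```

Emit:
{"fn": "send_rows", "kwargs": {"plan": "0.0004 0 0 0 0 0 0.07;0.0008 0 0 0 0 0 0.07;0.0008 0 0 0 0 0 0.07"}}

```text
clock: 10.43
position: [0.5994, 0.0986, 0.0077]
tool_rot: [3.141, 0.005, -0.022]
force: [-16.7, 2.6, 12.5]
grip_width: 0.0699
finger_force: 8.5
```

Emit:
{"fn": "send_rows", "kwargs": {"plan": "0.0006 0 0 0 0 0 0.07;0.0012 0 0 0 0 0 0.07;0.0012 0 0 0 0 0 0.07"}}

```text
clock: 10.68
position: [0.5994, 0.0986, 0.0075]
tool_rot: [3.14, 0.007, -0.022]
force: [-24.1, 1.1, 17.6]
grip_width: 0.0704
finger_force: 12.1
```

Emit:
{"fn": "send_rows", "kwargs": {"plan": "-0.002 0 0 0 0 0 0.07;-0.005 0 0 0 0 0 0.07;-0.02 0 0 0 0 0 0.07;-0.05 0 0 0 0 0 0.07;-0.05 0 -0.04 0 0 0 0.07;-0.08 0 -0.08 0 0 0 0.07;-0.1 0 -0.12 0 0 0 0.07;-0.12 0 -0.16 0 0 0 0.07;-0.14 0 -0.2 0 0 0 0.07;-0.16 0 -0.22 0 0 0 0.07"}}

```text
clock: 11.52
position: [0.4451, 0.1022, 0.2274]
tool_rot: [-3.141, -0.002, -0.023]
force: [1.0, 0.4, 1.2]
grip_width: 0.0698
finger_force: 0.0
```

Run:
```python
from h import *
st(); f=imaging.grab_frame("top"); save(f,"t9")
g=imaging.grab_frame("scene"); save(g,"s9")
a=cv2.resize(cv2.imread("pics/t9.png")[150:270,190:350],(800,600))[:, :]
b=cv2.imread("pics/s9.png")[190:320,180:350]
cv2.imwrite("pics/c9.png",np.hstack([cv2.resize(a,(400,300)),cv2.resize(b,(392,300))]))
```

```text
11.52 [0.4451 0.1022 0.2274] [-1.7996e+02 -1.3000e-01 -1.3100e+00] [1.  0.4 1.2] 0.07 [-0.11  0.27 -0.3   2.02  0.1   0.86 -2.06]
```

View pics/c9.png

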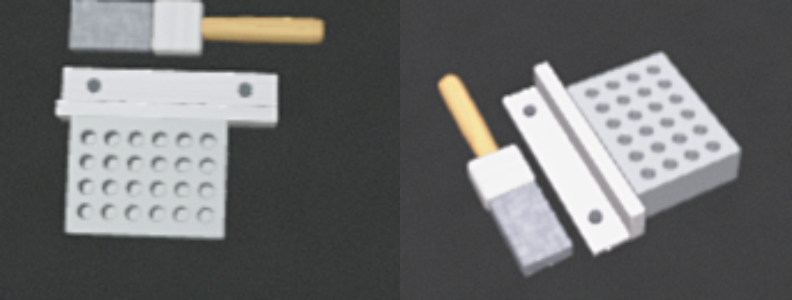

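The block sits flat along the fence with no visible gap, inside the fence's length at both ends. The brush is where it was.

```bash
python3 -c "
from h import *
print(bot.job_done())"
```

```text
the job is handed in; nothing more can be done
None
```

The block was turned square, then slid up until one long side lay flat against the fence and within its length; the arm is withdrawn and the job was handed in at about 11.6 s, with no verdict returned.

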